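Put the bench things back on their outlines

TASK

Tidy the bench: put the wooden maul, the green case, the dark brush and the small yellow-and-black box each on the white tile that bears its own painted outline. Each must stand or lie flat on the tile as it does now, cover its outline squarely and point the same way (maul head on the outline's head), and be let go. Leave the blue wax tin where it is.

Things in the scene. Friction and masses are not known exactly. Their poses are not given: they have to be found in the camera images.
- maul: Small turned wooden maul lying on its side, 53 x 162 x 53 mm, about 0.2 kg. Origin: centre of its underside (middle of its length). y runs along it, from the handle (22 mm thick, y from -81 to -7 mm, axis at 27 mm height) to the head (53 mm wide and high, y from -7 to +81 mm); grasp the head across x, around y = +30 mm.
- case: Flat dark green closed case (drill bits), 57 x 140 x 26 mm, about 0.2 kg. Origin: centre of its underside; y along the length, x across the 57 mm width, where it is grasped.
- brush: Small bench brush standing on its black bristles with its dark purple-brown wooden stock on top, 46 x 113 x 59 mm, about 0.1 kg. Origin: centre of its underside; y along the length, x across the 46 mm width; the stock to grasp across x is from 35 to 59 mm height.
- pin_box: Small upright box, lower half yellow, upper half black, 50 (x) x 42 (y) x 56 mm (height), under 0.2 kg. Origin: centre of its underside; can be grasped across x or y.
- maul_tile: Fixed white tile flat on the bench, 68 x 176 mm, top at 5 mm, painted with a wood-brown club outline: head 53 x 82 mm to +y, handle 22 mm wide to -y. Origin: underside, at the centre of the outline's head, 37 mm towards +y from the centre of the tile and of the whole outline. y along the tile. Placed right, the maul's origin lies 37 mm towards -y from here, its y axis along the tile's.
- case_tile: Fixed white painted tile flat on the bench, 73 x 158 mm, 5 mm thick (top at 5 mm), with a dark green rectangle 57 x 140 mm painted on it. Origin: underside of the tile, at its centre, which is the outline's centre. x along the short side, y along the long side (as for the case).
- brush_tile: Fixed white painted tile flat on the bench, 62 x 130 mm, 5 mm thick (top at 5 mm), with a dark purple rounded oblong 46 x 113 mm painted on it. Origin: underside of the tile, at its centre, which is the outline's centre. x along the short side, y along the long side (as for the brush).
- box_tile: Fixed white painted tile flat on the bench, 60 (x) x 68 (y) mm, 5 mm thick (top at 5 mm), with a yellow rectangle 50 (x) x 42 (y) mm painted on it. Origin: underside of the tile, at its centre, which is the outline's centre; x and y as for the small box.
- wax_tin: Round dark blue tin, 69 mm across, 32 mm high, loose, to be left alone. Origin: centre of its underside. A lamp hangs near it: 0.56 m ahead, 0.28 m right of the robot, lowest point 0.52 m above the bench.
Not all that is in view belongs to the job. Of the things that look like the pin_box, the larger one is meant.

How it is judged:
At the end, for the whole second after the job is handed in: Each of the four things rests flat (tilt under 0.1 rad) on its own tile, released and still, centred on its outline within 12 mm (maul: 13 mm along and across, head on the outline's head) and turned with it within 0.22 rad; the wax tin is within 25 mm of where it stood (z of maul in the frame of maul_tile between 0.001 and 0.01 m and angle between each of maul, case, brush, pin_box's own z axis and vertical below 0.1 rad and angle between the y axis of maul and the y axis of maul_tile, either way round below 0.22 rad and linear speed of each of maul, case, brush, pin_box below 0.02 m/s and angular speed of each of maul, case, brush, pin_box below 0.2 rad/s and y of maul in the frame of maul_tile between -0.05 and -0.024 m and x of maul in the frame of maul_tile between -0.013 and 0.013 m and y of maul_tile in the frame of maul between 0.024 and 0.05 m and x of maul_tile in the frame of maul between -0.013 and 0.013 m and z of case in the frame of case_tile between 0.001 and 0.01 m and angle between the y axis of case and the y axis of case_tile, either way round below 0.22 rad and horizontal distance between case and case_tile below 0.012 m and z of brush in the frame of brush_tile between 0.001 and 0.01 m and angle between the y axis of brush and the y axis of brush_tile, either way round below 0.22 rad and horizontal distance between brush and brush_tile below 0.012 m and z of pin_box in the frame of box_tile between 0.001 and 0.01 m and angle between the y axis of pin_box and the y axis of box_tile, either way round below 0.22 rad and horizontal distance between pin_box and box_tile below 0.012 m and distance of wax_tin from where it was at the start of the episode below 0.025 m); the robot touches nothing.
It fails at once if the wax tin is knocked away from its place (more than 25 mm) (distance of wax_tin from where it was at the start of the episode above 0.025 m).
It also fails if it takes over 118 s, if anything falls off the work surface, if the arm or the gripper's body presses on something with over 40 N, if the wrist force passes 120 N, or if a joint passes its speed limit or range.

ROBOT

A 7-joint arm with a two-finger parallel gripper is mounted at the origin on a cart in front of the work surface, level with it; the furniture and walls round the work are solid. World frame = base frame: x ahead of the robot, y to its left, z up, the work surface at z = 0. Lengths are in m, angles in rad, forces in N, time in s.
With the tool pointing down it reaches from about 0.4 to 0.925 m from the base axis. Payload 5.6 kg.
Tool frame: the origin (TCP) lies at the very end of the fingers, on their centre line; the grasp point (between the pads) lies 19 mm behind it; z points along the fingers, y is the line along which they close (so a half turn about z gives the same grasp; the last joint's range is limited). The gripper opens to 85 mm and grips with 20 to 120 N. Pads are 22 mm wide; open, the fingers measure 114 mm over their backs; the gripper's body (76 mm by 85 mm) begins 54 mm behind the grasp point. The pads swing forward as they close: fully open they stand 13 mm farther back than shut.
Start: joints at [1.261, 0.468, -0.012, 1.603, 0.006, 1.071, -0.056], TCP at [0.171, -0.627, 0.231] pointing down, gripper open.
Joint ranges: [-2.53, 2.53], [-0.31, 2.02], [-1.57, 1.55], [0.28, 2.44], [-1.29, 4.43], [0.15, 1.84], [-2.92, 2.92]. Speed limits (rad/s): [2.57, 2.57, 3.14, 3.14, 3.14, 3.14, 3.14].

INTERFACE

Orientations are given as a rotation vector (axis times angle).
In Python, from plant import ctrl gives the robot as it stands. The module is installed in compiled form; this text tells all that it offers.
- The arm moves only by the shell command python3 -m creep 'ROWS' [OPENING] [FORCE]. ROWS is JSON, a list of rows, each a list of 6 numbers: the shift along the tool's x, y, z scaled (see below), then the turn, a rotation vector about the tool's x, y, z scaled (see below). In form: [[tx, ty, tz, rx, ry, rz], ...]. A call has 1 to 10 rows; each row shifts and turns the commanded pose from where the row before left it, along the tool's axes as they then stand; what a row does not reach is not made up. The controller multiplies each number of a shift by 30 mm and each number of a turn by 0.15 rad. A row lasts 1/10 s, in which the tool goes at most 50 mm and 8.59 degrees, less where a joint would pass 70% of its speed; a pose out of reach is approached as far as the arm can. A call with a number of a shift or a turn outside -1 to 1 is refused whole. A call with a gripper value outside its range is refused whole. OPENING is the closure, from 0 (fully open) to 1 (shut), set as the call begins (- or left out, the last holds). The fingers move at their own pace and stop on an object; FORCE is the grip in N (left out, the last holds). Time passes only in rows, so rows that do not move let the fingers close. It gives the time, the measured TCP pose, the force, the opening and the grip force at its end, in the units of the state.
- ctrl.sense(): the state, without advancing time (a new reading comes with each control period).
- ctrl.capture(name): name is "scene" or "top" or "wrist"; returns a dict with "pixels" (384x512x3 uint8, blue, green, red), "intrinsics" (3x3 intrinsics, pixels), "rvec" (rotation vector, rad) and "tvec" (3), from world to camera coordinates, as OpenCV has them. Camera axes: x right, y down, z forward; pixel columns grow to the right and rows downward; lengths in m; the calibration is good to about 2 mm. A picture is of the moment at which its call begins. There is no depth.
- ctrl.finish_job(): hands the job in; it is judged then, once.
The state is a dict: "clock": time; "joints": joint angles; "joint_vel": joint speeds; "joint_efforts": joint torques, N m; "eef_pos": TCP position; "eef_rot": TCP orientation; "wrist_force": force on the tool from outside, world axes, zero at the start; "ft_torque": the same for the moment, N m; "opening": opening from 0.0 (shut) to 1.0 (fully open); "finger_force": force on a finger pad.
Only numpy, scipy, OpenCV 4.12 (cv2) and the standard library are available. Lean on these libraries where they do the work, as an engineer would, in place of code of your own. Each camera call takes 0.05 s, during which the arm holds its last target. There are 200 camera calls.

## Working session

There is one attempt and no reset: what is moved stays moved. The work goes in short steps, Python scripts to look and compute and a shell command to move; the robot and the scene stay as the last step left them, time stands still between calls to the robot, and variables do not carry over. Pictures are saved under pics/ and viewed, at most 14 in all, crops included, and the job is handed in when it is done.

```bash
mkdir -p pics; python3 - <<'E'
from plant import ctrl
import cv2,pickle
s=ctrl.sense();print(s)
d={}
for n in("scene","top"):
    c=ctrl.capture(n);d[n]=c;cv2.imwrite(f"pics/{n}0.png",cv2.resize(c["pixels"],(800,600),interpolation=cv2.INTER_CUBIC));print(n,c["intrinsics"],c["rvec"],c["tvec"])
pickle.dump(d,open("c0.pkl","wb"))
E
```

```text
{'clock': 0.0, 'joints': array([ 1.2610418 ,  0.46838383, -0.01163888,  1.60363599,  0.00599568,
        1.07140957, -0.05627402]), 'joint_vel': array([ 0.00079956, -0.00143633, -0.00191193,  0.0001024 ,  0.00052918,
        0.00120345,  0.00046148]), 'joint_efforts': array([-2.61577861e-04, -5.32383728e+01,  2.11275753e-02, -2.51305121e+01,
        1.13435491e-02,  7.63409247e-03,  1.69603521e-06]), 'eef_pos': array([ 0.17114727, -0.62647393,  0.23032891]), 'eef_rot': array([-3.11193885e+00, -4.17528416e-01,  5.39533886e-04]), 'wrist_force': array([ 0.29919323, -0.7131004 ,  0.71884467]), 'ft_torque': array([-0.05168178, -0.00609803, -0.00047068]), 'finger_force': 0.0, 'opening': 1.0028088356572367}
scene [[433.93187648   0.         250.73994554]
 [  0.         433.93187648 199.03964598]
 [  0.           0.           1.        ]] [ 0.83566285 -2.40036925  1.27328648] [0.37058677 0.20231745 0.8969277 ]
top [[355.28311214   0.         247.68886561]
 [  0.         355.28311214 189.73104451]
 [  0.           0.           1.        ]] [ 2.1702794  -2.22896895  0.06852372] [-0.00978905  0.47772715  1.06504087]
```

View pics/scene0.png

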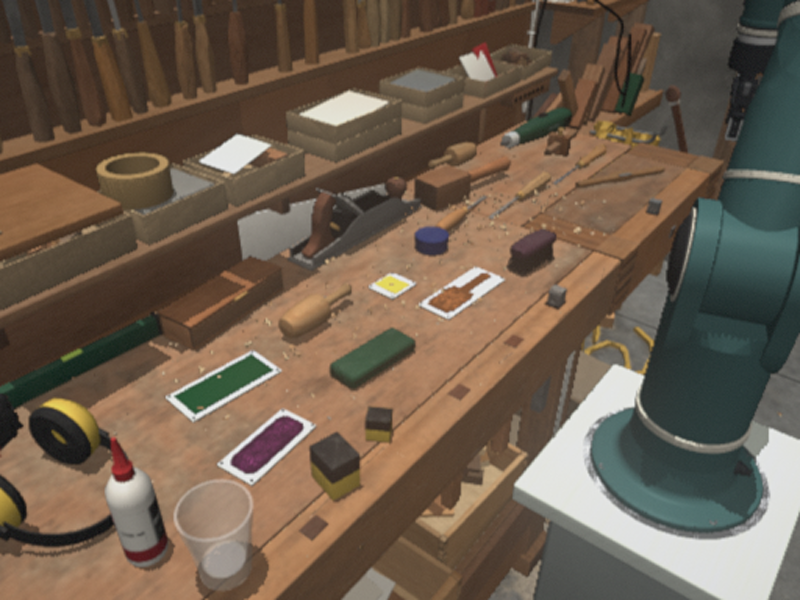

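View pics/top0.png

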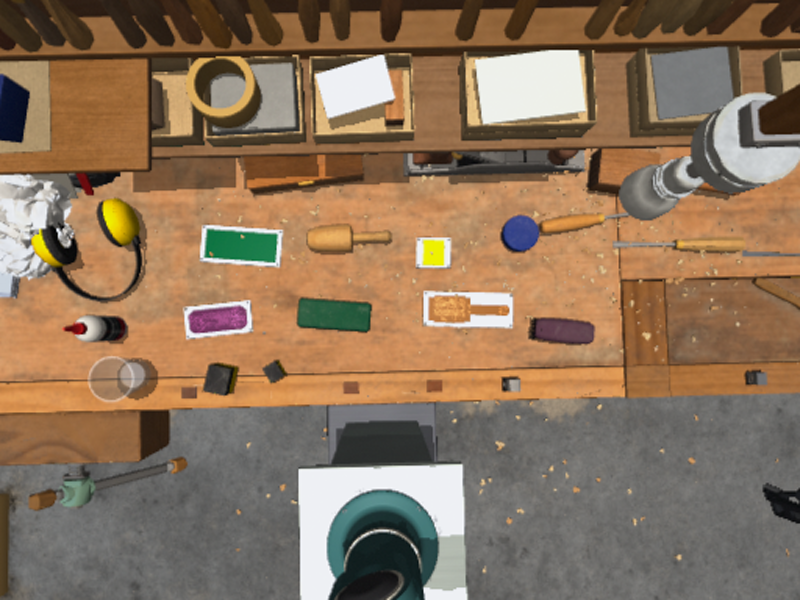

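The scene view shows all the items. In the top view (800x600) these are:
- **Movable things:** maul (345,237), case (334,314), brush (562,330), large box (220,378), wax tin (520,233).
- **Tiles:** case (241,245), brush (218,320), box (433,252), maul (467,310).
- **Possible confusions:** for the pin_box, the small cube (274,371). For the case, its painted outline (241,245) and the green tool at the back. For the brush, the purple outline (218,320). For the maul, the outline (467,310) and the chisel handles (572,222) and (710,244).

```bash
cat > h.py <<'E'
import cv2,numpy as np
from scipy.spatial.transform import Rotation as R
def ray(c,uv,z):
    uv=np.atleast_2d(np.asarray(uv,float));M=R.from_rotvec(np.ravel(c["rvec"])).as_matrix();o=-M.T@np.ravel(c["tvec"])
    p=np.c_[uv,np.ones(len(uv))]@np.linalg.inv(c["intrinsics"]).T@M
    return (o+p*((z-o[2])/p[:,2])[:,None])[:,:2]
def cam(c): return -R.from_rotvec(np.ravel(c["rvec"])).as_matrix().T@np.ravel(c["tvec"])
def blob(c,lo,hi,roi,z,close=3):
    """largest blob in roi (x0,y0,x1,y1): centre, size, direction of long side in world, at height z"""
    h=cv2.cvtColor(c["pixels"],cv2.COLOR_BGR2HSV);m=cv2.inRange(h,np.array(lo),np.array(hi))
    k=np.zeros_like(m);x0,y0,x1,y1=roi;k[y0:y1,x0:x1]=m[y0:y1,x0:x1]
    k=cv2.morphologyEx(k,cv2.MORPH_CLOSE,np.ones((close,close),np.uint8));k=cv2.morphologyEx(k,cv2.MORPH_OPEN,np.ones((2,2),np.uint8))
    cs,_=cv2.findContours(k,cv2.RETR_EXTERNAL,cv2.CHAIN_APPROX_NONE)
    q=max(cs,key=cv2.contourArea)
    w=ray(c,q[:,0,:],z).astype(np.float32)*1000
    r=cv2.minAreaRect(w);b=cv2.boxPoints(r);e=[b[1]-b[0],b[2]-b[1]];l=max(e,key=np.linalg.norm)
    mo=cv2.moments(w.reshape(-1,1,2))
    return dict(rect=np.round(r[0],1),cent=np.round([mo["m10"]/mo["m00"],mo["m01"]/mo["m00"]],1),size=np.round(sorted(np.linalg.norm(e,axis=1)),1),ang=round(float((np.degrees(np.arctan2(l[1],l[0])))%180),1)),q
def tool(s): 
    M=R.from_rotvec(s["eef_rot"]).as_matrix();return M
E
python3 - <<'E'
import pickle,cv2,numpy as np
from h import *
d=pickle.load(open("c0.pkl","rb"));t=d["top"];print(cam(t),cam(d["scene"]))
im=t["pixels"].copy()
def go(n,lo,hi,roi,z,close=3):
    roi=[int(v/1.5625) for v in roi]
    r,q=blob(t,lo,hi,roi,z,close);print(n,r);cv2.drawContours(im,[q],-1,(255,255,255),1)
go("casetile_white",(0,0,150),(180,60,255),(190,215,295,275),.005)
go("casetile_green",(45,80,20),(90,255,255),(190,215,295,275),.005)
go("brushtile_white",(0,0,150),(180,60,255),(175,290,260,345),.005)
go("brushtile_purp",(130,50,20),(170,255,255),(175,290,260,345),.005)
go("boxtile_white",(0,0,150),(180,60,255),(405,225,465,280),.005)
go("boxtile_yel",(20,120,100),(35,255,255),(405,225,465,280),.005)
go("maultile_white",(0,0,150),(180,60,255),(415,280,525,335),.005)
go("maultile_brown",(0,90,60),(25,255,255),(428,296,508,323),.005)
go("case",(45,60,10),(90,255,255),(290,290,380,340),.026)
go("brush",(120,20,10),(180,200,140),(520,310,600,350),.059)
go("box_dark",(0,0,0),(180,255,75),(195,355,243,400),.056)
go("tin",(105,100,20),(130,255,255),(495,205,545,260),.032)
go("maul",(8,90,140),(25,200,255),(300,215,395,260),.027)
a=cv2.resize(im[130:260,100:400],(800,347),interpolation=cv2.INTER_NEAREST)
b=cv2.resize(d["scene"]["pixels"][250:330,190:290],(300,240),interpolation=cv2.INTER_CUBIC)
o=np.zeros((600,800,3),np.uint8);o[:347]=a;o[355:595,:300]=b
# tile projections into wrist
cv2.imwrite("pics/m1.png",o)
E
```

```text
[ 0.42118686 -0.01095273  1.08862885] [-0.09084207  0.72579005  0.66912086]
casetile_white {'rect': array([582.6, 258.2]), 'cent': array([582.6, 258.4]), 'size': array([ 74.3, 158.7], dtype=float32), 'ang': 84.7}
casetile_green {'rect': array([582.7, 258.9]), 'cent': array([582.7, 259.1]), 'size': array([ 54.8, 137.5], dtype=float32), 'ang': 84.4}
brushtile_white {'rect': array([439.6, 305.1]), 'cent': array([439.5, 305.1]), 'size': array([ 62.6, 130.7], dtype=float32), 'ang': 94.5}
brushtile_purp {'rect': array([439.5, 305.7]), 'cent': array([439.4, 305.6]), 'size': array([ 43.9, 111.1], dtype=float32), 'ang': 94.2}
boxtile_white {'rect': array([ 558.9, -117.9]), 'cent': array([ 557.7, -119.9]), 'size': array([58.6, 67.9], dtype=float32), 'ang': 88.5}
boxtile_yel {'rect': array([ 558.9, -117.9]), 'cent': array([ 558.9, -117.9]), 'size': array([36.9, 46.5], dtype=float32), 'ang': 178.3}
maultile_white {'rect': array([ 445.6, -183. ]), 'cent': array([ 445.7, -182.2]), 'size': array([ 69.3, 175.2], dtype=float32), 'ang': 87.2}
maultile_brown {'rect': array([ 448.2, -183.2]), 'cent': array([ 447., -164.]), 'size': array([ 48.9, 150. ], dtype=float32), 'ang': 88.5}
case {'rect': array([441.7,  77.7]), 'cent': array([441.8,  77.7]), 'size': array([ 53.5, 137. ], dtype=float32), 'ang': 84.2}
brush {'rect': array([ 400.1, -349.7]), 'cent': array([ 400. , -350.1]), 'size': array([ 41. , 110.7], dtype=float32), 'ang': 82.1}
box_dark {'rect': array([329.1, 287.1]), 'cent': array([329.2, 288. ]), 'size': array([50.7, 52.6], dtype=float32), 'ang': 167.2}
tin {'rect': array([ 587.4, -283.1]), 'cent': array([ 588.5, -283.3]), 'size': array([63.6, 68.8], dtype=float32), 'ang': 133.2}
maul {'rect': array([592.2,  50.3]), 'cent': array([592.2,  50.2]), 'size': array([ 84.9, 177.7], dtype=float32), 'ang': 88.6}
```

View pics/m1.png

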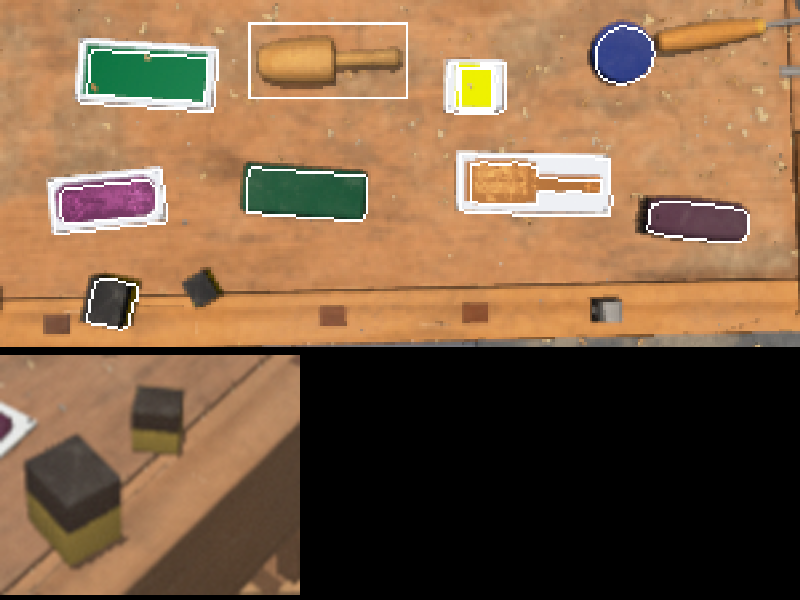

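All four tiles match their given sizes and lie within reach. The crop confirms the larger yellow-and-black box (left, near (110,300) in the crop) is the pin_box, and the smaller cube is the decoy. I'll start with the brush, which is nearest the tool.

```bash
cat > plan.py <<'E'
import sys
from h import *
from plant import ctrl
# usage: plan.py x y z heading_of_tool_y_deg   -> turn (units of .15 rad, first) then shift (units of 30 mm, after the turn)
x,y,z,a=map(float,sys.argv[1:5]);a=np.radians(a)
s=ctrl.sense();M=R.from_rotvec(s["eef_rot"]).as_matrix()
ty=np.array([np.cos(a),np.sin(a),0]);tz=np.array([0,0,-1.]);T=np.c_[np.cross(ty,tz),ty,tz]
print("t",round(s["clock"],2),"pos",s["eef_pos"].round(4),"head",round(np.degrees(np.arctan2(M[1,1],M[0,1])),1))
print("turn",(R.from_matrix(M.T@T).as_rotvec()/.15).round(2),"shift",(T.T@(np.array([x,y,z])-s["eef_pos"])/.03).round(2),"j",s["joints"].round(2),"F",s["wrist_force"].round(1),"open",round(s["opening"],3))
E
python3 plan.py 0.40 -0.35 0.15 -7.9
```

```text
t 0.1 pos [ 0.1712 -0.6265  0.2304] head -74.7
turn [-0.01 -0.01 -7.77] shift [10.18  6.29  2.68] j [ 1.26  0.47 -0.01  1.6   0.01  1.07 -0.06] F [-0.2  0.1  0.4] open 1.001
```

```bash
python3 -m creep '[[0,0,0,0,0,-1],[0,0,0,0,0,-1],[0,0,0,0,0,-1],[0,0,0,0,0,-1],[0,0,0,0,0,-1],[0,0,0,0,0,-1],[0,0,0,0,0,-1],[0,0,0,0,0,-0.77]]' 0 40; python3 -m creep '[[1,0.63,0,0,0,0],[1,0.63,0,0,0,0],[1,0.63,0,0,0,0],[1,0.63,0,0,0,0],[1,0.63,0,0,0,0],[1,0.63,0.2,0,0,0],[1,0.63,0.5,0,0,0],[1,0.63,0.6,0,0,0],[1,0.63,0.6,0,0,0],[1,0.63,0.6,0,0,0]]'; python3 plan.py 0.40 -0.35 0.15 -7.9
python3 - <<'E'
from plant import ctrl
import cv2,pickle
from h import *
c=ctrl.capture("wrist");pickle.dump(c,open("w.pkl","wb"));cv2.imwrite("pics/w1.png",c["pixels"]);print(c["rvec"],c["tvec"],cam(c))
E
```

```text
clock: 0.9
eef_pos: [0.1711, -0.6267, 0.2307]
eef_rot: [-2.364, -2.068, -0.001]
wrist_force: [0.3, 0.1, -0.4]
opening: 0.996
finger_force: 0.0
clock: 1.9
eef_pos: [0.4004, -0.3548, 0.1555]
eef_rot: [-2.37, -2.062, 0.0]
wrist_force: [0.1, -0.1, -0.0]
opening: 1.001
finger_force: 0.0
t 1.9 pos [ 0.4004 -0.3548  0.1555] head -8.0
turn [-0.   -0.   -0.01] shift [ 0.16 -0.04  0.18] j [ 0.97  0.41 -0.37  1.93  0.19  0.84  0.35] F [ 0.1 -0.1 -0. ] open 1.001
[-2.82095019  0.19643604  0.0321961 ] [-0.44532986 -0.29845652  0.21694351] [ 0.41117816 -0.2764318   0.29829088]
```

View pics/w1.png

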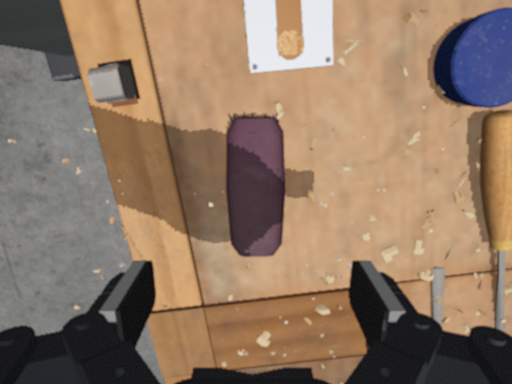

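The wrist view shows the brush stock at about (256,186), partly in shadow, with the maul tile at the top (290,30) and the tin at (480,58).

```bash
python3 - <<'E'
import pickle
from h import *
c=pickle.load(open("w.pkl","rb"));h=cv2.cvtColor(c["pixels"],cv2.COLOR_BGR2HSV);print([h[y,x] for x,y in[(240,150),(256,220),(265,245),(256,130)]],[h[y,x] for x,y in[(300,180),(200,170),(256,280)]])
print(blob(c,(120,20,5),(179,255,255),(215,100,300,270),.059)[0])
E
python3 plan.py 0.40 -0.35 0.026 -7.9
```

```text
[array([169,  78,  69], dtype=uint8), array([170,  64,  72], dtype=uint8), array([169,  63, 113], dtype=uint8), array([168,  74, 111], dtype=uint8)] [array([ 14, 101, 136], dtype=uint8), array([ 14,  99, 124], dtype=uint8), array([ 15,  93, 204], dtype=uint8)]
{'rect': array([ 403.9, -349.8]), 'cent': array([ 404. , -349.4]), 'size': array([ 41.6, 106.5], dtype=float32), 'ang': 82.0}
t 1.95 pos [ 0.4037 -0.3478  0.1529] head -7.5
turn [-0.01 -0.04  0.05] shift [-0.09 -0.11  4.23] j [ 0.96  0.41 -0.38  1.93  0.19  0.84  0.35] F [ 2.8  4.6 -1.1] open 0.999
```

```bash
python3 -m creep '[[0,0,0.8,0,0,0],[0,0,0.8,0,0,0],[0,0,0.8,0,0,0],[0,0,0.8,0,0,0],[0,0,0.6,0,0,0],[0,0,0.4,0,0,0],[0,0,0,0,0,0]]'; python3 plan.py 0.404 -0.35 0.026 -7.9
```

```text
clock: 2.65
eef_pos: [0.3989, -0.3553, 0.0287]
eef_rot: [-2.367, -2.06, 0.001]
wrist_force: [0.7, 0.1, -0.1]
opening: 0.998
finger_force: 0.0
t 2.65 pos [ 0.3989 -0.3553  0.0287] head -7.9
turn [-0.02 -0.01 -0.  ] shift [0.2  0.14 0.09] j [ 0.9   0.6  -0.3   1.99  0.3   0.59  0.26] F [ 0.7  0.1 -0.1] open 0.998
```

```bash
python3 -m creep '[[0.2,0.14,0.05,0,0,0],[0,0,0,0,0,0]]'; python3 -m creep '[[0,0,0,0,0,0],[0,0,0,0,0,0],[0,0,0,0,0,0],[0,0,0,0,0,0],[0,0,0,0,0,0],[0,0,0,0,0,0],[0,0,0,0,0,0]]' 1 40; python3 plan.py 0.4396 0.305 0.12 4.5
```

```text
clock: 2.85
eef_pos: [0.4065, -0.35, 0.0296]
eef_rot: [2.367, 2.063, 0.002]
wrist_force: [0.2, -0.7, -0.0]
opening: 1.0
finger_force: 0.0
clock: 3.55
eef_pos: [0.405, -0.3509, 0.0296]
eef_rot: [2.369, 2.062, -0.0]
wrist_force: [-0.8, 1.4, 5.5]
opening: 0.513
finger_force: 40.2
t 3.55 pos [ 0.405  -0.3509  0.0296] head -7.9
turn [ 0.    0.   -1.45] shift [21.71  2.86 -3.01] j [ 0.89  0.6  -0.3   1.99  0.3   0.59  0.25] F [-0.8  1.4  5.5] open 0.513
```

```bash
python3 -m creep '[[0,0,-0.3,0,0,0],[0,0,-0.6,0,0,0],[0,0,-0.8,0,0,-0.5],[0,0,-0.8,0,0,-0.5],[0,0,-0.5,0,0,-0.45]]'; python3 -m creep '[[0.5,0.3,0,0,0,0],[0.9,0.3,0,0,0,0],[1,0.3,0,0,0,0],[1,0.3,0,0,0,0],[1,0.3,0,0,0,0],[1,0.3,0,0,0,0],[1,0.3,0,0,0,0],[1,0.2,0,0,0,0],[1,0.1,0,0,0,0],[1,0.1,0,0,0,0]]'; python3 -m creep '[[1,0.1,0,0,0,0],[1,0.1,0,0,0,0],[1,0.1,0,0,0,0],[1,0.1,0,0,0,0],[1,0.1,0,0,0,0],[1,0.1,0,0,0,0],[1,0,0,0,0,0],[1,0,0,0,0,0],[0.8,0,0,0,0,0],[0.5,0,0,0,0,0]]'; python3 plan.py 0.4396 0.305 0.12 4.5
```

```text
clock: 4.05
eef_pos: [0.4054, -0.3511, 0.121]
eef_rot: [2.127, 2.309, -0.0]
wrist_force: [0.6, -0.2, -1.0]
opening: 0.52
finger_force: 40.9
clock: 5.05
eef_pos: [0.4574, -0.0625, 0.1193]
eef_rot: [2.132, 2.307, 0.0]
wrist_force: [0.1, -0.5, -1.9]
opening: 0.513
finger_force: 40.9
clock: 6.05
eef_pos: [0.4531, 0.218, 0.1193]
eef_rot: [-2.13, -2.31, -0.001]
wrist_force: [0.7, -0.5, -0.4]
opening: 0.514
finger_force: 40.9
t 6.05 pos [0.4531 0.218  0.1193] head 4.6
turn [ 0.   -0.    0.02] shift [ 2.93 -0.22 -0.02] j [-0.06  0.45 -0.55  2.02  0.33  0.76 -0.73] F [ 0.7 -0.5 -0.4] open 0.514
```

```bash
python3 -m creep '[[1,-0.1,0,0,0,0],[0.9,-0.1,0,0,0,0],[0.7,0,0,0,0,0],[0.3,0,0,0,0,0],[0,0,0.5,0,0,0],[0,0,0.7,0,0,0],[0,0,0.7,0,0,0],[0,0,0,0,0,0]]'; python3 plan.py 0.4396 0.304 0.035 4.5
```

```text
clock: 6.85
eef_pos: [0.4391, 0.2985, 0.0584]
eef_rot: [-2.134, -2.305, 0.011]
wrist_force: [1.0, -0.4, -0.8]
opening: 0.511
finger_force: 41.1
t 6.85 pos [0.4391 0.2985 0.0584] head 4.4
turn [-0.04  0.03 -0.01] shift [0.18 0.03 0.78] j [-0.27  0.59 -0.49  1.98  0.43  0.69 -0.95] F [ 1.  -0.4 -0.8] open 0.511
```

```bash
python3 -m creep '[[0.18,0.03,0,0,0,0],[0,0,0.4,0,0,0],[0,0,0.3,0,0,0],[0,0,0.05,0,0,0],[0,0,0,0,0,0]]'; python3 plan.py 0.4396 0.304 0.035 4.5
```

```text
clock: 7.35
eef_pos: [0.4408, 0.3074, 0.0389]
eef_rot: [-2.132, -2.307, 0.001]
wrist_force: [0.0, -0.5, -1.6]
opening: 0.513
finger_force: 41.1
t 7.35 pos [0.4408 0.3074 0.0389] head 4.5
turn [-0.  0.  0.] shift [-0.11 -0.05  0.13] j [-0.3   0.62 -0.47  1.97  0.45  0.65 -0.98] F [ 0.  -0.5 -1.6] open 0.513
```

```bash
python3 -m creep '[[-0.1,-0.04,0.12,0,0,0],[0,0,0,0,0,0],[0,0,0,0,0,0]]'; python3 -m creep '[[0,0,0,0,0,0],[0,0,0,0,0,0],[0,0,0,0,0,0],[0,0,-0.3,0,0,0],[0,0,-1,0,0,0],[0,0,-1,0,0,0],[0,0,-1,0,0,0],[0,0,-1,0,0,0]]' 0; python3 plan.py 0.37 0.25 0.17 0
python3 - <<'E'
from plant import ctrl
import cv2,pickle
from h import *
c=ctrl.capture("top");pickle.dump(c,open("t1.pkl","wb"));cv2.imwrite("pics/t1.png",cv2.resize(c["pixels"][165:270,90:260],(800,494),interpolation=cv2.INTER_CUBIC))
E
```

```text
clock: 7.65
eef_pos: [0.4401, 0.3044, 0.0357]
eef_rot: [2.132, 2.307, 0.0]
wrist_force: [-0.1, -0.0, -0.8]
opening: 0.513
finger_force: 41.1
clock: 8.45
eef_pos: [0.4399, 0.3046, 0.1665]
eef_rot: [2.132, 2.308, 0.001]
wrist_force: [0.8, 0.4, -0.6]
opening: 0.998
finger_force: 0.0
t 8.45 pos [0.4399 0.3046 0.1665] head 4.5
turn [ 0.   -0.    0.53] shift [-1.82 -2.33 -0.12] j [-0.19  0.43 -0.59  1.91  0.3   0.89 -0.85] F [ 0.8  0.4 -0.6] open 0.998
```

View pics/t1.png

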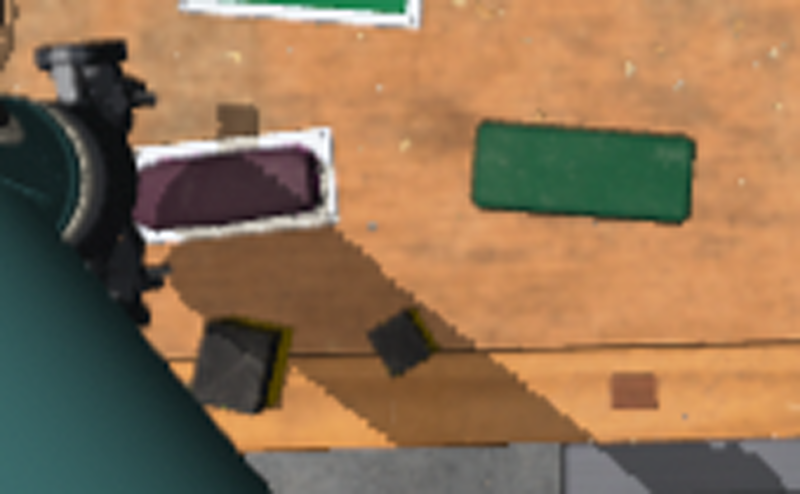

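The brush stands squarely on its tile (crop (235,185)). The large box is at (245,365) in the crop and the decoy at (400,340).

```bash
python3 -m creep '[[0,0,0,0,0,0.53],[-0.6,-0.78,0,0,0,0],[-0.6,-0.78,0,0,0,0],[-0.6,-0.78,0,0,0,0],[0,0,0,0,0,0],[0,0,0,0,0,0],[0,0,0,0,0,0],[0,0,0,0,0,0]]'
python3 - <<'E'
from plant import ctrl
import cv2,pickle
from h import *
c=ctrl.capture("wrist");pickle.dump(c,open("w.pkl","wb"));cv2.imwrite("pics/w2.png",c["pixels"])
E
```

```text
clock: 9.3
eef_pos: [0.3706, 0.2513, 0.1649]
eef_rot: [-2.222, -2.22, -0.001]
wrist_force: [0.3, 0.4, -0.6]
opening: 1.0
finger_force: 0.0
```

View pics/w2.png

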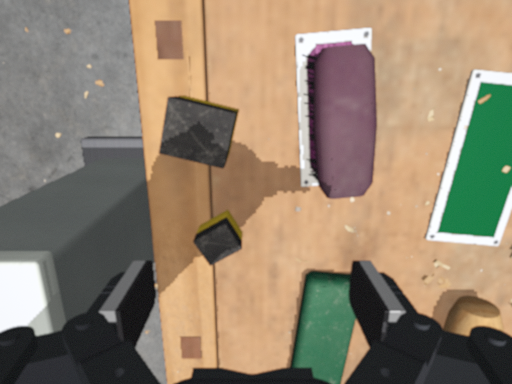

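The wrist view shows the large box's top with corners near (177,97), (238,110), (224,166) and (160,152). The decoy is at (218,238).

```bash
python3 - <<'E'
import pickle
from h import *
c=pickle.load(open("w.pkl","rb"))
r,q=blob(c,(0,0,0),(180,90,100),(145,80,255,180),.056);print(r)
print((ray(c,[(177,97),(238,110),(224,166),(160,152)],.056)*1000).round(1))
print("brush",blob(c,(150,30,5),(179,255,130),(305,30,385,205),.064)[0])
E
python3 plan.py 0.329 0.287 0.1 0
```

```text
{'rect': array([330.7, 297.7]), 'cent': array([331. , 297.6]), 'size': array([43.1, 49.4], dtype=float32), 'ang': 166.2}
[[316.8 323.8]
 [360.2 314.8]
 [349.  273.4]
 [301.3 284.2]]
brush {'rect': array([435. , 303.2]), 'cent': array([435. , 304.5]), 'size': array([ 47. , 105.2], dtype=float32), 'ang': 95.2}
t 9.35 pos [0.3704 0.2512 0.1647] head -0.0
turn [-0. -0. -0.] shift [ 1.19 -1.38  2.16] j [-0.13  0.29 -0.61  2.11  0.23  0.81 -0.88] F [0.2 0.1 0.3] open 1.001
```

```bash
python3 plan.py 0.331 0.2975 0.1 -13.8; python3 -m creep '[[0,0,0,0,0,0.8],[0,0,0,0,0,0.8]]'; python3 plan.py 0.331 0.2975 0.1 -13.8
```

```text
t 9.35 pos [0.3704 0.2512 0.1647] head -0.0
turn [-0.  -0.   1.6] shift [ 1.18 -1.64  2.16] j [-0.13  0.29 -0.61  2.11  0.23  0.81 -0.88] F [0.2 0.1 0.3] open 1.001
clock: 9.55
eef_pos: [0.3701, 0.251, 0.1645]
eef_rot: [-2.476, -1.932, 0.0]
wrist_force: [-1.4, 0.0, -0.9]
opening: 1.002
finger_force: 0.0
t 9.55 pos [0.3701 0.251  0.1645] head -14.1
turn [-0.   -0.   -0.03] shift [ 1.19 -1.64  2.15] j [-0.17  0.28 -0.57  2.11  0.21  0.8  -1.11] F [-1.4  0.  -0.9] open 1.002
```

```bash
python3 -m creep '[[0.6,-0.8,0,0,0,0],[0.6,-0.84,0,0,0,0],[0,0,1,0,0,0],[0,0,1,0,0,0],[0,0,0,0,0,0],[0,0,0,0,0,0],[0,0,0,0,0,0]]'; python3 plan.py 0.331 0.2975 0.014 -13.8
```

```text
clock: 10.25
eef_pos: [0.3314, 0.2981, 0.1058]
eef_rot: [-2.472, -1.938, -0.003]
wrist_force: [-0.1, 0.3, 0.7]
opening: 1.0
finger_force: 0.0
t 10.25 pos [0.3314 0.2981 0.1058] head -13.8
turn [ 0.01 -0.01  0.  ] shift [-0.02 -0.01  3.06] j [-0.34  0.38 -0.55  2.16  0.32  0.67 -1.34] F [-0.1  0.3  0.7] open 1.0
```

```bash
python3 -m creep '[[0,0,0.5,0,0,0],[0,0,0.7,0,0,0],[0,0,0.7,0,0,0],[0,0,0.7,0,0,0],[0,0,0.45,0,0,0],[0,0,0,0,0,0],[0,0,0,0,0,0],[0,0,0,0,0,0]]'; python3 plan.py 0.331 0.2975 0.014 -13.8;  python3 -m creep '[[0,0,0,0,0,0],[0,0,0,0,0,0],[0,0,0,0,0,0],[0,0,0,0,0,0],[0,0,0,0,0,0],[0,0,0,0,0,0]]' 1 40; python3 plan.py 0.5589 -0.118 0.12 -1.6
```

```text
clock: 11.05
eef_pos: [0.3313, 0.298, 0.0142]
eef_rot: [-2.472, -1.939, -0.003]
wrist_force: [0.0, 0.4, 0.0]
opening: 1.003
finger_force: 0.0
t 11.05 pos [0.3313 0.298  0.0142] head -13.8
turn [ 0.01 -0.01  0.  ] shift [-0.02 -0.01  0.01] j [-0.46  0.56 -0.41  2.2   0.48  0.47 -1.49] F [0.  0.4 0. ] open 1.003
clock: 11.65
eef_pos: [0.3309, 0.2975, 0.0137]
eef_rot: [2.472, 1.939, 0.001]
wrist_force: [-1.5, -1.7, 7.1]
opening: 0.587
finger_force: 41.2
t 11.65 pos [0.3309 0.2975 0.0137] head -13.8
turn [ 0.01 -0.   -1.42] shift [-13.63   7.98  -3.54] j [-0.46  0.56 -0.41  2.2   0.48  0.47 -1.49] F [-1.5 -1.7  7.1] open 0.587
```

```bash
python3 -m creep '[[0,0,-0.5,0,0,0],[0,0,-0.8,0,0,0],[0,0,-1,0,0,-0.5],[0,0,-0.8,0,0,-0.5],[0,0,-0.45,0,0,-0.42]]'; python3 -m creep '[[-0.5,0.3,0,0,0,0],[-0.8,0.4,0,0,0,0],[-1,0.6,0,0,0,0],[-1,0.6,0,0,0,0],[-1,0.6,0,0,0,0],[-1,0.6,0,0,0,0],[-1,0.6,0,0,0,0],[-1,0.6,0,0,0,0],[-1,0.6,0,0,0,0],[-1,0.6,0,0,0,0]]'; python3 -m creep '[[-1,0.6,0,0,0,0],[-1,0.6,0,0,0,0],[-0.9,0.6,0,0,0,0],[-0.6,0.4,0,0,0,0],[0,0,0,0,0,0],[0,0,0,0,0,0]]'; python3 plan.py 0.5589 -0.118 0.12 -1.6
```

```text
clock: 12.15
eef_pos: [0.3311, 0.2977, 0.1213]
eef_rot: [2.248, 2.193, 0.003]
wrist_force: [0.1, 0.3, -2.1]
opening: 0.591
finger_force: 41.9
clock: 13.15
eef_pos: [0.4881, 0.0124, 0.1195]
eef_rot: [-2.252, -2.19, 0.001]
wrist_force: [1.3, 0.4, -1.3]
opening: 0.589
finger_force: 41.9
clock: 13.75
eef_pos: [0.5504, -0.0928, 0.1192]
eef_rot: [-2.252, -2.189, 0.001]
wrist_force: [0.1, 0.6, -1.3]
opening: 0.585
finger_force: 41.9
t 13.75 pos [ 0.5504 -0.0928  0.1192] head -1.6
turn [-0.01 -0.   -0.  ] shift [-0.83  0.31 -0.03] j [ 0.49  0.52 -0.48  1.89  0.32  0.81 -0.19] F [ 0.1  0.6 -1.3] open 0.585
```

```bash
python3 -m creep '[[-0.5,0.2,0,0,0,0],[-0.33,0.11,0,0,0,0],[0,0,0.6,0,0,0],[0,0,0.8,0,0,0],[0,0,0.8,0,0,0],[0,0,0.5,0,0,0],[0,0,0,0,0,0],[0,0,0,0,0,0],[0,0,0,0,0,0]]'; python3 plan.py 0.5589 -0.118 0.0195 -1.6
```

```text
clock: 14.65
eef_pos: [0.5606, -0.1182, 0.0398]
eef_rot: [2.251, 2.189, 0.002]
wrist_force: [-0.6, -0.3, -0.6]
opening: 0.589
finger_force: 41.9
t 14.65 pos [ 0.5606 -0.1182  0.0398] head -1.6
turn [0.01 0.   0.  ] shift [ 0.   -0.06  0.68] j [ 0.47  0.65 -0.41  1.89  0.4   0.68 -0.21] F [-0.6 -0.3 -0.6] open 0.589
```

```bash
python3 -m creep '[[0,-0.06,0.3,0,0,0],[0,0,0.3,0,0,0],[0,0,0.1,0,0,0],[0,0,0,0,0,0],[0,0,0,0,0,0],[0,0,0,0,0,0]]'; python3 -m creep '[[0,0,0,0,0,0],[0,0,0,0,0,0],[0,0,0,0,0,0],[0,0,-0.3,0,0,0],[0,0,-1,0,0,0],[0,0,-1,0,0,0],[0,0,-1,0,0,0],[0,0,-1,0,0,0]]' 0; python3 plan.py 0.45 0 0.15 -5.8
```

```text
clock: 15.25
eef_pos: [0.5574, -0.1182, 0.0187]
eef_rot: [2.252, 2.191, -0.003]
wrist_force: [-4.4, -0.3, 14.1]
opening: 0.586
finger_force: 43.4
clock: 16.05
eef_pos: [0.5577, -0.1179, 0.1483]
eef_rot: [2.251, 2.191, 0.0]
wrist_force: [1.0, -1.1, 1.1]
opening: 1.002
finger_force: 0.0
t 16.05 pos [ 0.5577 -0.1179  0.1483] head -1.6
turn [ 0.   -0.    0.49] shift [ 3.55 -3.97 -0.06] j [ 0.54  0.49 -0.5   1.85  0.3   0.88 -0.13] F [ 1.  -1.1  1.1] open 1.002
```

```bash
python3 -m creep '[[0,0,0,0,0,0.49],[0.9,-1,0,0,0,0],[0.9,-1,0,0,0,0],[0.9,-1,0,0,0,0],[0.85,-0.97,0,0,0,0],[0,0,0,0,0,0],[0,0,0,0,0,0],[0,0,0,0,0,0],[0,0,0,0,0,0]]'
python3 - <<'E'
from plant import ctrl
import cv2,pickle
from h import *
c=ctrl.capture("wrist");pickle.dump(c,open("w.pkl","wb"));cv2.imwrite("pics/w3.png",c["pixels"])
print("case",blob(c,(45,60,5),(90,255,255),(100,0,330,260),.026)[0])
h=cv2.cvtColor(c["pixels"],cv2.COLOR_BGR2HSV)
E
python3 plan.py 0.4417 0.0777 0.1 -5.8
```

```text
clock: 16.95
eef_pos: [0.4509, -0.001, 0.1467]
eef_rot: [2.333, 2.104, 0.001]
wrist_force: [0.9, 0.3, -0.1]
opening: 0.999
finger_force: 0.0
case {'rect': array([445.2,  74.9]), 'cent': array([445.3,  75.1]), 'size': array([ 53.3, 122.8], dtype=float32), 'ang': 84.2}
t 17.0 pos [ 0.4507 -0.0009  0.1466] head -5.9
turn [ 0.   -0.   -0.01] shift [ 2.58 -0.56  1.55] j [ 0.41  0.32 -0.56  2.12  0.24  0.77 -0.4 ] F [ 0.2  0.3 -0. ] open 0.998
```

View pics/w3.png

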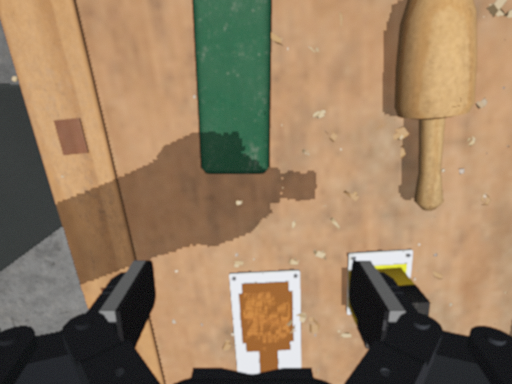

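The wrist view shows the case (235,85), its top end cut off by the frame, the maul (435,90), and both right-hand tiles below. The case position agrees with the top view to about 3 mm.

```bash
python3 -m creep '[[0.86,-0.17,0,0,0,0],[0.86,-0.17,0,0,0,0],[0.86,-0.17,0,0,0,0],[0,0,0.8,0,0,0],[0,0,0.8,0,0,0],[0,0,0.8,0,0,0],[0,0,0.8,0,0,0],[0,0,0,0,0,0],[0,0,0,0,0,0],[0,0,0,0,0,0]]'; python3 plan.py 0.4435 0.0777 0.004 -5.8
```

```text
clock: 18.0
eef_pos: [0.4436, 0.0786, 0.0516]
eef_rot: [2.331, 2.105, 0.002]
wrist_force: [0.6, 0.1, -0.9]
opening: 1.002
finger_force: 0.0
t 18.0 pos [0.4436 0.0786 0.0516] head -5.8
turn [ 0.01 -0.   -0.  ] shift [-0.03 -0.    1.59] j [ 0.16  0.49 -0.48  2.17  0.42  0.56 -0.74] F [ 0.6  0.1 -0.9] open 1.002
```

```bash
python3 -m creep '[[0,0,0.6,0,0,0],[0,0,0.6,0,0,0],[0,0,0.4,0,0,0],[0,0,0,0,0,0],[0,0,0,0,0,0],[0,0,0,0,0,0]]'; python3 -m creep '[[0,0,0,0,0,0],[0,0,0,0,0,0],[0,0,0,0,0,0],[0,0,0,0,0,0],[0,0,0,0,0,0],[0,0,0,0,0,0]]' 1 50; python3 plan.py 0.5826 0.258 0.09 -5.4
```

```text
clock: 18.6
eef_pos: [0.4433, 0.0787, 0.0035]
eef_rot: [2.33, 2.106, 0.002]
wrist_force: [-1.0, -0.1, -0.0]
opening: 1.005
finger_force: 0.0
clock: 19.2
eef_pos: [0.4432, 0.0785, 0.0033]
eef_rot: [2.33, 2.105, 0.001]
wrist_force: [0.4, 0.2, 5.3]
opening: 0.643
finger_force: 52.7
t 19.2 pos [0.4432 0.0785 0.0033] head -5.8
turn [ 0.01  0.   -0.05] shift [ 6.39  4.06 -2.89] j [ 0.09  0.58 -0.4   2.19  0.5   0.46 -0.81] F [0.4 0.2 5.3] open 0.643
```

```bash
python3 -m creep '[[0,0,-0.5,0,0,0],[0,0,-0.9,0,0,0],[0,0,-1,0,0,0],[0,0,-0.8,0,0,-0.05],[0.5,0.3,0,0,0,0],[0.8,0.5,0,0,0,0],[1,0.65,0,0,0,0],[1,0.65,0,0,0,0],[1,0.65,0,0,0,0],[1,0.65,0,0,0,0]]'; python3 -m creep '[[0.7,0.45,0,0,0,0],[0.4,0.2,0,0,0,0],[0,0,0,0,0,0],[0,0,0,0,0,0],[0,0,0,0,0,0]]';python3 plan.py 0.5826 0.2575 0.009 -5.4
```

```text
clock: 20.2
eef_pos: [0.5594, 0.228, 0.0983]
eef_rot: [-2.323, -2.115, 0.002]
wrist_force: [0.9, 0.4, -0.9]
opening: 0.644
finger_force: 54.2
clock: 20.7
eef_pos: [0.5808, 0.2565, 0.0984]
eef_rot: [2.324, 2.113, -0.003]
wrist_force: [0.3, -0.2, -2.1]
opening: 0.643
finger_force: 54.1
t 20.7 pos [0.5808 0.2565 0.0984] head -5.4
turn [-0.01  0.01 -0.  ] shift [0.04 0.06 2.98] j [-0.11  0.66 -0.5   1.71  0.4   0.88 -0.88] F [ 0.3 -0.2 -2.1] open 0.643
```

```bash
python3 -m creep '[[0.03,0.06,0.6,0,0,0],[0,0,0.8,0,0,0],[0,0,0.8,0,0,0],[0,0,0.5,0,0,0],[0,0,0.2,0,0,0],[0,0,0.08,0,0,0],[0,0,0,0,0,0],[0,0,0,0,0,0],[0,0,0,0,0,0]]'; python3 plan.py 0.5826 0.2575 0.008 -5.4; python3 -m creep '[[0,0,0,0,0,0],[0,0,0,0,0,0],[0,0,0,0,0,0],[0,0,-0.3,0,0,0],[0,0,-1,0,0,0],[0,0,-1,0,0,0],[0,0,-1,0,0,0],[0,0,-1,0,0,0],[0,0,0,0,0,0],[0,0,0,0,0,0]]' 0; python3 plan.py 0.57 0 0.15 0
```

```text
clock: 21.6
eef_pos: [0.584, 0.2593, 0.0102]
eef_rot: [2.323, 2.115, 0.002]
wrist_force: [-0.1, 0.7, -0.8]
opening: 0.643
finger_force: 54.1
t 21.6 pos [0.584  0.2593 0.0102] head -5.4
turn [ 0.01 -0.01  0.  ] shift [-0.07 -0.04  0.07] j [-0.15  0.78 -0.44  1.73  0.47  0.74 -0.93] F [-0.1  0.7 -0.8] open 0.643
clock: 22.6
eef_pos: [0.5838, 0.2591, 0.1395]
eef_rot: [2.322, 2.114, 0.003]
wrist_force: [-0.5, -0.1, -0.5]
opening: 0.998
finger_force: 0.0
t 22.6 pos [0.5838 0.2591 0.1395] head -5.4
turn [ 0.01 -0.   -0.62] shift [-8.64 -0.46 -0.35] j [-0.09  0.62 -0.53  1.68  0.37  0.94 -0.85] F [-0.5 -0.1 -0.5] open 0.998
```

```bash
python3 -m creep '[[0,0,-0.6,0,0,-0.62],[-1,0,0,0,0,0],[-1,0,0,0,0,0],[-1,0,0,0,0,0],[-1,0,0,0,0,0],[-1,0,0,0,0,0],[-1,0,0,0,0,0],[-1,0,0,0,0,0],[-1,0,0,0,0,0],[-1,0,0,0,0,0]]'; python3 -m creep '[[0,0,0,0,0,0],[0,0,0,0,0,0],[0,0,0,0,0,0],[0,0,0,0,0,0]]'
python3 - <<'E'
from plant import ctrl
import cv2,pickle
from h import *
c=ctrl.capture("wrist");pickle.dump(c,open("w.pkl","wb"));cv2.imwrite("pics/w4.png",c["pixels"])
E
```

```text
clock: 23.6
eef_pos: [0.5821, -0.0123, 0.1549]
eef_rot: [-2.221, -2.22, 0.003]
wrist_force: [1.1, -0.3, -0.2]
opening: 0.999
finger_force: 0.0
clock: 24.0
eef_pos: [0.583, -0.0094, 0.156]
eef_rot: [-2.219, -2.223, -0.0]
wrist_force: [-0.2, 0.1, -0.1]
opening: 1.002
finger_force: 0.0
```

View pics/w4.png

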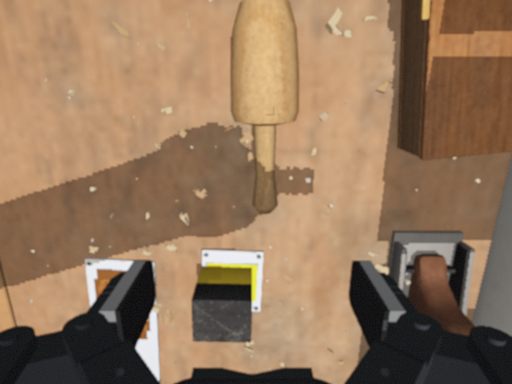

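The wrist view shows the maul with its head at (265,65) and its handle end at (265,212). The box sits on its tile at (225,300), and the maul tile is at lower left.

```bash
python3 - <<'E'
import pickle
from h import *
c=pickle.load(open("w.pkl","rb"));g=cv2.cvtColor(c["pixels"],cv2.COLOR_BGR2HSV)
P=ray(c,[(265.5,90),(265,124),(264.5,212),(232,90),(299,90),(254,160),(276,160)],.027)*1000;print(P.round(1))
print(np.linalg.norm(P[1]-P[2]),np.linalg.norm(P[4]-P[3]),np.linalg.norm(P[6]-P[5]),"heading",np.degrees(np.arctan2(*(P[0]-P[2])[::-1])))
d=(P[0]-P[2])/np.linalg.norm(P[0]-P[2]);print("origin",P[2]+81*d,"grasp",P[2]+111*d)
# box top, at 61 mm
print((ray(c,[(193,285),(252,285),(251,342),(194,340)],.061)*1000).round(1))
E
python3 plan.py 0.59 0.08 0.01 0
```

```text
[[592.9  67.7]
 [592.8  42.1]
 [593.4 -32.2]
 [567.2  67.7]
 [618.6  67.7]
 [584.2  13.1]
 [602.2  13.2]]
74.2334084867779 51.40492633314297 17.9751728329159 heading 90.30704858183901
origin [592.9589649   48.82331199] grasp [592.79819541  78.82288121]
[[ 535.   -82.5]
 [ 582.8  -82.4]
 [ 582.  -138.7]
 [ 533.1 -136.8]]
t 24.05 pos [ 0.5831 -0.0095  0.1561] head 0.1
turn [-0.   -0.    0.01] shift [2.98 0.23 4.87] j [ 0.38  0.52 -0.55  1.81  0.33  0.91 -0.32] F [-0.5 -0.  -0.1] open 0.999
```

```bash
python3 -m creep '[[1,0.1,0,0,0,0],[1,0.1,0,0,0,0],[0.94,0.12,0,0,0,0],[0,0,0.8,0,0,0],[0,0,0.8,0,0,0],[0,0,0.8,0,0,0],[0,0,0,0,0,0],[0,0,0,0,0,0],[0,0,0,0,0,0]]'; python3 plan.py 0.593 0.0788 0.006 0.3
```

```text
clock: 24.95
eef_pos: [0.5938, 0.0779, 0.0857]
eef_rot: [2.221, 2.221, 0.003]
wrist_force: [0.5, -0.3, 0.5]
opening: 1.002
finger_force: 0.0
t 24.95 pos [0.5938 0.0779 0.0857] head -0.0
turn [ 0.01 -0.   -0.03] shift [ 0.03 -0.03  2.66] j [ 0.2   0.63 -0.51  1.81  0.41  0.81 -0.52] F [ 0.5 -0.3  0.5] open 1.002
```

```bash
python3 -m creep '[[0.03,-0.03,0.7,0,0,-0.03],[0,0,0.8,0,0,0],[0,0,0.7,0,0,0],[0,0,0.43,0,0,0],[0,0,0,0,0,0],[0,0,0,0,0,0],[0,0,0,0,0,0]]'; python3 -m creep '[[0,0,0,0,0,0],[0,0,0,0,0,0],[0,0,0,0,0,0],[0,0,0,0,0,0],[0,0,0,0,0,0],[0,0,0,0,0,0]]' 1 50; python3 plan.py 0.4456 -0.1525 0.15 -2.5
```

```text
clock: 25.65
eef_pos: [0.593, 0.0784, 0.0068]
eef_rot: [2.216, 2.225, 0.003]
wrist_force: [0.6, -0.9, -0.9]
opening: 1.0
finger_force: 0.0
clock: 26.25
eef_pos: [0.5925, 0.0781, 0.0061]
eef_rot: [2.217, 2.225, 0.001]
wrist_force: [-1.0, -0.5, 6.5]
opening: 0.613
finger_force: 53.1
t 26.25 pos [0.5925 0.0781 0.0061] head 0.2
turn [0.01 0.   0.32] shift [-7.89 -4.56 -4.8 ] j [ 0.15  0.74 -0.44  1.83  0.49  0.67 -0.58] F [-1.  -0.5  6.5] open 0.613
```

```bash
python3 -m creep '[[0,0,-0.5,0,0,0],[0,0,-0.9,0,0,0],[0,0,-1,0,0,0],[0,0,-1,0,0,0],[0,0,-0.8,0,0,0.3],[-0.5,-0.3,-0.3,0,0,0],[-0.8,-0.5,0,0,0,0],[-1,-0.6,0,0,0,0],[-1,-0.6,0,0,0,0],[-1,-0.6,0,0,0,0]]'; python3 -m creep '[[-1,-0.6,0,0,0,0],[-1,-0.6,0,0,0,0],[-0.8,-0.4,0,0,0,0],[-0.5,-0.2,0,0,0,0],[0,0,0,0,0,0],[0,0,0,0,0,0],[0,0,0,0,0,0]]';python3 plan.py 0.4468 -0.1537 0.012 -2.4
```

```text
clock: 27.25
eef_pos: [0.5075, -0.0485, 0.1407]
eef_rot: [-2.266, -2.176, 0.001]
wrist_force: [-0.2, -0.6, -2.3]
opening: 0.62
finger_force: 53.0
clock: 27.95
eef_pos: [0.4513, -0.1431, 0.1406]
eef_rot: [2.265, 2.177, 0.001]
wrist_force: [0.4, 0.1, -2.8]
opening: 0.614
finger_force: 53.0
t 27.95 pos [ 0.4513 -0.1431  0.1406] head -2.3
turn [ 0.   -0.    0.02] shift [-0.36 -0.13  4.29] j [ 0.71  0.36 -0.55  2.07  0.27  0.77 -0.05] F [ 0.4  0.1 -2.8] open 0.614
```

```bash
python3 -m creep '[[-0.36,-0.13,0.3,0,0,0],[0,0,0.8,0,0,0],[0,0,0.8,0,0,0],[0,0,0.8,0,0,0],[0,0,0.6,0,0,0],[0,0,0.3,0,0,0],[0,0,0,0,0,0],[0,0,0,0,0,0],[0,0,0,0,0,0]]'; python3 plan.py 0.4468 -0.1537 0.011 -2.4
```

```text
clock: 28.85
eef_pos: [0.4472, -0.1551, 0.0332]
eef_rot: [2.265, 2.174, 0.001]
wrist_force: [0.6, -0.6, -3.1]
opening: 0.613
finger_force: 53.1
t 28.85 pos [ 0.4472 -0.1551  0.0332] head -2.3
turn [0.01 0.   0.01] shift [ 0.05 -0.01  0.74] j [ 0.62  0.55 -0.43  2.13  0.43  0.55 -0.17] F [ 0.6 -0.6 -3.1] open 0.613
```

```bash
python3 -m creep '[[0.05,0,0.3,0,0,0],[0,0,0.3,0,0,0],[0,0,0.12,0,0,0],[0,0,0,0,0,0],[0,0,0,0,0,0],[0,0,0,0,0,0]]'; python3 plan.py 0.4468 -0.1537 0.011 -2.4; python3 -m creep '[[0,0,0,0,0,0],[0,0,0,0,0,0],[0,0,0,0,0,0],[0,0,-0.3,0,0,0],[0,0,-1,0,0,0],[0,0,-1,0,0,0],[0,0,-1,0,0,0],[0,0,-1,0,0,0]]' 0; python3 plan.py 0.4 -0.4 0.16 -2.4
```

```text
clock: 29.45
eef_pos: [0.446, -0.1533, 0.011]
eef_rot: [-2.266, -2.176, 0.002]
wrist_force: [-2.3, 0.1, 7.2]
opening: 0.615
finger_force: 53.8
t 29.45 pos [ 0.446  -0.1533  0.011 ] head -2.3
turn [-0.01  0.    0.01] shift [-0.01  0.03  0.  ] j [ 0.59  0.59 -0.4   2.14  0.46  0.5  -0.2 ] F [-2.3  0.1  7.2] open 0.615
clock: 30.25
eef_pos: [0.4464, -0.1532, 0.1415]
eef_rot: [2.266, 2.176, 0.0]
wrist_force: [0.5, 0.0, 0.5]
opening: 0.998
finger_force: 0.0
t 30.25 pos [ 0.4464 -0.1532  0.1415] head -2.3
turn [ 0.   -0.    0.01] shift [-8.28 -1.2  -0.62] j [ 0.74  0.36 -0.56  2.08  0.27  0.77 -0.03] F [0.5 0.  0.5] open 0.998
```

Released. I'll move the arm clear and check everything from the top camera.

```bash
python3 -m creep '[[-1,-0.1,-0.2,0,0,0],[-1,-0.1,-0.2,0,0,0],[-1,-0.1,-0.2,0,0,0],[-1,-0.1,0,0,0,0],[-1,-0.1,0,0,0,0],[-1,-0.2,0,0,0,0],[-1,-0.2,0,0,0,0],[-1,-0.2,0,0,0,0],[-1,-0.2,0,0,0,0],[0,0,0,0,0,0]]'
python3 - <<'E'
from plant import ctrl
import cv2
from h import *
c=ctrl.capture("top");c2=ctrl.capture("scene")
o=np.vstack([cv2.resize(c["pixels"][130:260,100:400],(700,303),interpolation=cv2.INTER_CUBIC),cv2.resize(c2["pixels"][140:320,90:380],(700,290)[:2],interpolation=cv2.INTER_CUBIC)])
cv2.imwrite("pics/f.png",o)
S=lambda *r:[int(v/1.5625) for v in r]
print("case",blob(c,(45,60,10),(90,255,200),S(190,215,295,275),.031)[0])
print("brush",blob(c,(140,20,5),(179,150,140),S(175,285,262,345),.064)[0])
print("box",blob(c,(0,0,0),(180,120,90),S(405,225,465,285),.061)[0])
print("tin",blob(c,(105,100,20),(130,255,255),S(495,205,545,260),.032)[0])
print("maultile white",blob(c,(0,0,150),(180,60,255),S(415,280,525,335),.005)[0])
print("maul",blob(c,(5,80,50),(25,220,255),S(425,290,512,330),.032)[0])
E
```

```text
clock: 31.25
eef_pos: [0.394, -0.4263, 0.158]
eef_rot: [2.273, 2.167, -0.003]
wrist_force: [-0.3, 0.9, -0.2]
opening: 1.002
finger_force: 0.0
case {'rect': array([579.8, 255.9]), 'cent': array([579.8, 256. ]), 'size': array([ 53.1, 141.5], dtype=float32), 'ang': 84.4}
brush {'rect': array([437.4, 292.8]), 'cent': array([437.5, 292.8]), 'size': array([ 42.9, 113.8], dtype=float32), 'ang': 94.2}
box {'rect': array([ 553.1, -119.7]), 'cent': array([ 553. , -119.7]), 'size': array([37.9, 47. ], dtype=float32), 'ang': 178.2}
tin {'rect': array([ 587.4, -283.1]), 'cent': array([ 588.5, -283.4]), 'size': array([63.6, 68.8], dtype=float32), 'ang': 133.2}
maultile white {'rect': array([ 447.9, -181.9]), 'cent': array([ 461.7, -186.5]), 'size': array([ 67.2, 171.5], dtype=float32), 'ang': 88.3}
maul {'rect': array([ 446.1, -177.6]), 'cent': array([ 443.5, -163.9]), 'size': array([ 74.5, 161.7], dtype=float32), 'ang': 88.5}
```

View pics/f.png

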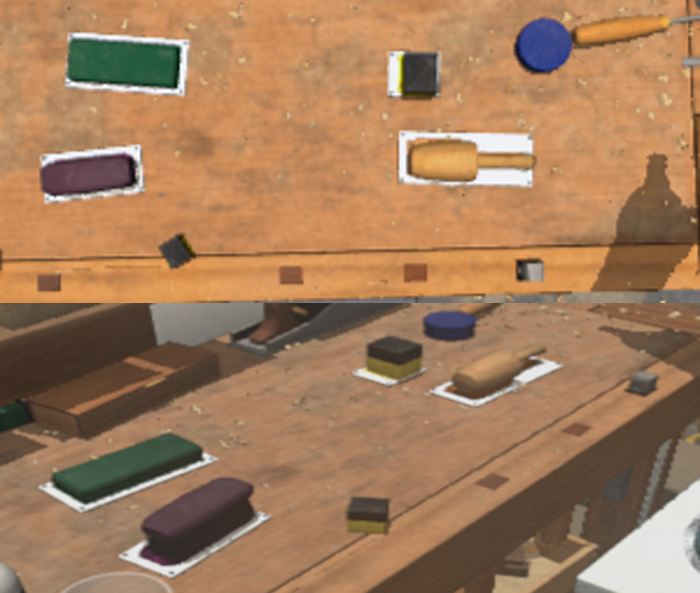

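The maul, box and case look square on their tiles and the tin has not moved. The brush's position from the top view is uncertain because of its side face, so I'll look at it from directly overhead.

```bash
python3 -m creep '[[1,0.15,-0.2,0,0,0],[1,0.15,-0.2,0,0,0],[1,0.15,0,0,0,0],[1,0.15,0,0,0,0],[1,0.15,0,0,0,0],[1,0.1,0,0,0,0],[1,0.1,0,0,0,0],[1,0.1,0,0,0,0],[1,0.1,0,0,0,0],[1,0.1,0,0,0,0]]';python3 -m creep '[[1,0.1,0,0,0,0],[1,0.1,0,0,0,0],[1,0.1,0,0,0,0],[1,0.1,0,0,0,0],[1,0,0,0,0,0],[1,0,0,0,0,0],[1,0,0,0,0,0],[1,0,0,0,0,0],[1,0,0,0,0,0],[1,0,0,0,0,0]]'; python3 -m creep '[[1,0,0,0,0,0],[1,0,0,0,0,0],[0,0,0,0,0,0],[0,0,0,0,0,0],[0,0,0,0,0,0],[0,0,0,0,0,0]]'
python3 - <<'E'
from plant import ctrl
import cv2,pickle
from h import *
c=ctrl.capture("wrist");pickle.dump(c,open("w.pkl","wb"));cv2.imwrite("pics/w5.png",c["pixels"]);print(cam(c))
E
python3 plan.py 0.4396 0.305 0.15 4.5
```

```text
clock: 32.35
eef_pos: [0.4459, -0.1205, 0.1702]
eef_rot: [2.264, 2.178, -0.0]
wrist_force: [0.4, -0.9, -0.2]
opening: 1.002
finger_force: 0.0
clock: 33.35
eef_pos: [0.4692, 0.1783, 0.1702]
eef_rot: [2.264, 2.178, -0.0]
wrist_force: [0.3, -0.2, 0.2]
opening: 0.996
finger_force: 0.0
clock: 33.95
eef_pos: [0.4729, 0.2347, 0.1697]
eef_rot: [2.268, 2.174, -0.001]
wrist_force: [-0.2, 0.8, -0.3]
opening: 0.998
finger_force: 0.0
[0.47599236 0.31390097 0.31249349]
t 34.0 pos [0.473  0.2347 0.1698] head -2.4
turn [-0.    0.   -0.81] shift [ 2.42 -0.93  0.66] j [ 0.03  0.44 -0.68  1.92  0.35  0.9  -0.87] F [-0.3 -0.6  0.1] open 0.998
```

View pics/w5.png

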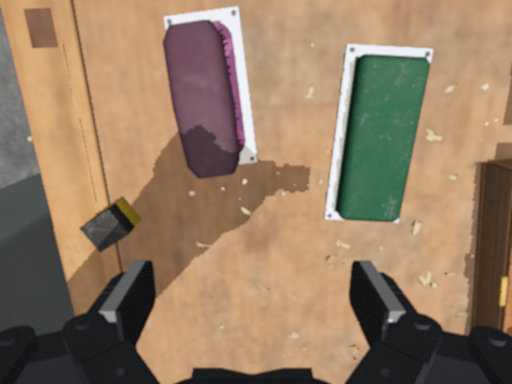

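The overhead view shows the brush (203,98) and the case (383,138) on their tiles.

```bash
python3 - <<'E'
import pickle
from h import *
c=pickle.load(open("w.pkl","rb"))
print("brush",blob(c,(160,20,5),(179,255,130),(155,10,250,185),.064)[0])
P=ray(c,[(166,25),(226,25),(236,172),(186,170)],.064)*1000
print("case",blob(c,(45,60,5),(90,255,255),(335,45,435,225),.031)[0])
print("brush tile corners",(ray(c,[(165,14),(238,7),(256,162)],.005)*1000).round(1),"mid diag",ray(c,[(165,14),(256,162)],.005).mean(0))
print("case tile",ray(c,[(348,44),(434,48),(325,219)],.005).round(4),"mid",ray(c,[(434,48),(325,219)],.005).mean(0))
E
```

```text
brush {'rect': array([442.4, 303.3]), 'cent': array([442. , 303.3]), 'size': array([ 44.4, 105.9], dtype=float32), 'ang': 96.6}
case {'rect': array([580.5, 263.2]), 'cent': array([580.5, 263.5]), 'size': array([ 57.3, 136. ], dtype=float32), 'ang': 84.7}
brush tile corners [[407.6 373.1]
 [467.3 375.6]
 [476.9 247.4]] mid diag [0.44225013 0.31024841]
case tile [[0.5574 0.3443]
 [0.6295 0.3381]
 [0.5421 0.1879]] mid [0.5857942 0.26299  ]
```

The brush sits about 7 mm short along its tile. That is inside the tolerance but worth mending, so I'll regrasp it and shift it. The case is within about 5 mm, so I'll leave it.

```bash
python3 -m creep '[[0,0,0,0,0,-0.81],[0.8,-0.33,0,0,0,0],[0.8,-0.33,0,0,0,0],[0.77,-0.24,0,0,0,0],[0,0,0.8,0,0,0],[0,0,0.8,0,0,0],[0,0,0.8,0,0,0],[0,0,0,0,0,0],[0,0,0,0,0,0],[0,0,0,0,0,0]]'; python3 plan.py 0.4403 0.304 0.0355 5
```

```text
clock: 35.0
eef_pos: [0.4412, 0.305, 0.0991]
eef_rot: [2.131, 2.308, 0.003]
wrist_force: [0.3, 0.0, -0.2]
opening: 0.994
finger_force: 0.0
t 35.0 pos [0.4412 0.305  0.0991] head 4.6
turn [ 0.01 -0.01 -0.05] shift [-0.03 -0.03  2.12] j [-0.15  0.56 -0.65  1.95  0.47  0.79 -0.99] F [ 0.3  0.  -0.2] open 0.994
```

```bash
python3 -m creep '[[0,0,0.6,0,0,0],[0,0,0.6,0,0,0],[0,0,0.6,0,0,0],[0,0,0.3,0,0,0],[0,0,0,0,0,0],[0,0,0,0,0,0]]'; python3 -m creep '[[0,0,0,0,0,0],[0,0,0,0,0,0],[0,0,0,0,0,0],[0,0,0,0,0,0],[0,0,0,0,0,0],[0,0,0,0,0,0],[0,0,-0.15,0,0,0],[0.2,0,0,0,0,0],[0,0,0,0,0,0],[0,0,0,0,0,0]]' 1 40; python3 plan.py 0.4395 0.311 0.036 4.5
```

```text
clock: 35.6
eef_pos: [0.4409, 0.3051, 0.0357]
eef_rot: [2.13, 2.309, 0.002]
wrist_force: [0.1, -0.1, 0.9]
opening: 1.0
finger_force: 0.0
clock: 36.6
eef_pos: [0.4397, 0.3108, 0.0391]
eef_rot: [-2.13, -2.309, 0.0]
wrist_force: [0.1, -0.1, -1.6]
opening: 0.515
finger_force: 40.8
t 36.6 pos [0.4397 0.3108 0.0391] head 4.6
turn [-0.    0.    0.02] shift [ 0.01 -0.01  0.1 ] j [-0.22  0.65 -0.58  1.97  0.55  0.68 -1.07] F [ 0.1 -0.1 -1.6] open 0.515
```

```bash
python3 -m creep '[[0,0,0.1,0,0,0],[0,0,0,0,0,0],[0,0,0,0,0,0]]'; python3 -m creep '[[0,0,0,0,0,0],[0,0,0,0,0,0],[0,0,0,0,0,0],[0,0,-0.3,0,0,0],[0,0,-1,0,0,0],[0,0,-1,0,0,0],[0,0,-1,0,0,0],[0,0,-1,0,0,0],[-1,0,0,0,0,0],[-1,0,0,0,0,0]]' 0; python3 -m creep '[[-1,0,0,0,0,0],[0,0,0,0,0,0],[0,0,0,0,0,0],[0,0,0,0,0,0],[0,0,0,0,0,0]]'
python3 - <<'E'
from plant import ctrl
import cv2,pickle
from h import *
c=ctrl.capture("wrist");pickle.dump(c,open("w.pkl","wb"));cv2.imwrite("pics/w6.png",c["pixels"]);print(cam(c))
print("brush",blob(c,(160,20,5),(179,255,130),(180,5,340,220),.064)[0])
E
```

```text
clock: 36.9
eef_pos: [0.4397, 0.3103, 0.036]
eef_rot: [-2.13, -2.309, 0.001]
wrist_force: [-0.0, -0.1, -0.4]
opening: 0.516
finger_force: 40.8
clock: 37.9
eef_pos: [0.445, 0.2512, 0.1671]
eef_rot: [2.127, 2.311, 0.005]
wrist_force: [0.4, 0.1, -0.2]
opening: 0.999
finger_force: 0.0
clock: 38.4
eef_pos: [0.4468, 0.2222, 0.1655]
eef_rot: [-2.128, -2.311, -0.001]
wrist_force: [-0.7, -0.5, -0.1]
opening: 1.0
finger_force: 0.0
[0.43996846 0.30092028 0.30838468]
brush {'rect': array([439.6, 302.9]), 'cent': array([439.8, 304.1]), 'size': array([41.8, 95.3], dtype=float32), 'ang': 94.7}
```

View pics/w6.png

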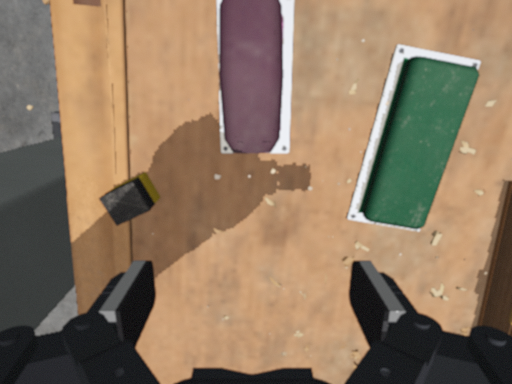

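The brush now sits centred on its tile (250,75), about y = 308 mm against 305–310 mm for the tile. The case is square on its own tile. The arm touches nothing, so I'm handing in.

```bash
python3 -c "
from plant import ctrl
print(ctrl.finish_job())"
```

```text
the job is handed in; nothing more can be done
None
```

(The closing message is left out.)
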